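# Set the stock tags on the spacer-bin board

### The arm

A 7-joint arm with a two-finger parallel gripper is mounted at the origin on the work surface. World frame = base frame: x ahead of the robot, y to its left, z up, the work surface at z = 0. Lengths are in m, angles in degrees, forces in N, time in s.
With the tool pointing down it reaches from about 0.425 to 0.875 m from the base axis. Payload 4.7 kg.
Tool frame: the origin (TCP) lies between the finger pads; the fingertips stand 8 mm ahead of it and the grasp point (between the pads) lies 11 mm behind it; x points along the fingers, z is the direction in which the jaws open and shut, and the axes are right-handed (so a half turn about x gives the same grasp; the last joint's range is limited). The gripper opens to 87 mm and grips with 3 to 60 N. Pads are 19 mm wide; open, the fingers measure 117 mm over their backs; the gripper's body (75 mm by 190 mm) begins 51 mm behind the grasp point.
Start: joints at [67.615, 18.392, -4.016, 83.108, 1.295, 78.541, -3.26], TCP at [0.256, -0.597, 0.231] pointing down, gripper open.
Joint ranges: [-163.93, 163.93], [-17.29, 119.83], [-79.2, 71.16], [3.27, 140.29], [-89.18, 269.18], [5.43, 117.66], [-154.24, 154.24]. Speed limits (degrees/s): [147.25, 147.25, 180, 180, 180, 180, 180].

### API

Orientations are given as [roll, pitch, yaw] about the fixed x, y, z axes, in that order (R = Rz(yaw) Ry(pitch) Rx(roll)).
In Python, from cell import telemetry, vision, sign_off gives the robot as it stands. The module is installed in compiled form; this text tells all that it offers.
- The arm moves only by the tool drive_tool, never from a script. Its arguments are lists of equal length, an entry for each row: "offset": the shift along the tool's x, y, z in m, a list of three; "angular": the turn, a rotation vector about the tool's x, y, z in rad, a list of three. A call has 1 to 10 rows; each row is the pose to reach, as a shift and turn from the pose measured when the call began, along the tool's axes at that moment; what a row does not reach only later rows make up. A row lasts 1/8 s, in which the tool goes at most 62.5 mm and 10.7 degrees, less where a joint would pass 70% of its speed; a pose out of reach is approached as far as the arm can. A call with a gripper value outside its range is refused whole. "fingers" is the closure, from -1 (fully open) to 1 (shut), set as the call begins (left out, the last holds). The fingers move at their own pace and stop on an object; "squeeze" is the grip in N (left out, the last holds). Time passes only in rows, so rows that repeat a pose let the fingers close. It gives the time, the measured TCP pose, the force and the opening at its end, in the units of the state.
- telemetry.get_obs(): the state, without advancing time (a new reading comes with each control period).
- vision.read_camera(name): name is "scene" or "top" or "wrist"; returns a dict with "pixels" (420x560x3 uint8, red, green, blue), "intrinsics" (3x3 intrinsics, pixels), "world_from_camera" (4x4, takes a point from camera to world coordinates); the wrist camera has in their place "T_tool_cam" (4x4, takes a point from camera to tool coordinates, whose origin is the TCP and whose axes are the tool frame's). Camera axes: x right, y up, looking along -z (the intrinsics and any distortion apply to the point x, -y, -z); pixel columns grow to the right and rows downward; lengths in m; the calibration is good to about 2 mm. A picture is of the moment at which its call begins: read the wrist's pose just before it. There is no depth.
- sign_off(): hands the job in, once; it reports no verdict.
The state is a dict: "time_s": time; "qpos": joint angles; "joint_velocities": joint speeds; "effort": joint torques, N m; "tool_pos": TCP position; "tool_rot": TCP orientation; "force": force on the tool from outside, world axes, zero at the start; "wrist_torque": the same for the moment, N m; "grip_width": finger opening in m.
Only numpy, scipy, OpenCV 4.12 (cv2) and the standard library are available. Lean on these libraries where they do the work, as an engineer would, in place of code of your own. Each camera call takes 0.05 s, during which the arm holds its last target.

### The job

Each bin of wooden spacers has a hinged tag standing straight in front of it on the board. With a fingertip, gently push over the tags that are wrong, so that the tags of the full bins lean towards the bins with their disc face uppermost and the tags of the bins that are not full lean towards the robot with their bar face uppermost. Push only the tags: the bins, glue bottle, try square and offcut stay where they are.

Things in the scene. Friction and masses are not known exactly. Their poses are not given: they have to be found in the camera images.
- board: Plywood board 120 x 500 x 18 mm lying flat and fixed on the table, carrying the row of four tag stands. Origin: centre of its underside; its y axis runs along the row, its x axis points from the stands to the bins (away from the robot), z up.
- stand_1: Fixed aluminium stand on the board, 50 (x) x 86 (y) x 59 mm high (top 77 mm above the table): two cheeks, 74 mm apart inside, with one tag hinged between. Origin: centre of its underside, 18 mm above the table; axes as the board's. Hinge line along y, 37 mm above the origin. The four stands are alike, 115 mm apart, in any order in the row.
- tag_1 (a joint): Angle of the wooden tag in stand_1: 60 mm wide, 6 thick, 62 tall from the hinge, 10 mm round bead on top, 28-56 g. 0 upright; +0.6 (stop) leans to the bins (stand's +x), DISC face (one dark disc) up; -0.6 leans to the robot, BAR face (two bars) up. Leaning: bead 32 mm sideways of hinge, top 107 mm above table. A level push (under 2 N) at the bead past upright lets it fall to the other stop.
- stand_2: Fixed aluminium stand on the board, 50 (x) x 86 (y) x 59 mm high (top 77 mm above the table): two cheeks, 74 mm apart inside, with one tag hinged between. Origin: centre of its underside, 18 mm above the table; axes as the board's. Hinge line along y, 37 mm above the origin. The four stands are alike, 115 mm apart, in any order in the row.
- tag_2 (a joint): Angle of the wooden tag in stand_2: 60 mm wide, 6 thick, 62 tall from the hinge, 10 mm round bead on top, 28-56 g. 0 upright; +0.6 (stop) leans to the bins (stand's +x), DISC face (one dark disc) up; -0.6 leans to the robot, BAR face (two bars) up. Leaning: bead 32 mm sideways of hinge, top 107 mm above table. A level push (under 2 N) at the bead past upright lets it fall to the other stop.
- stand_3: Fixed aluminium stand on the board, 50 (x) x 86 (y) x 59 mm high (top 77 mm above the table): two cheeks, 74 mm apart inside, with one tag hinged between. Origin: centre of its underside, 18 mm above the table; axes as the board's. Hinge line along y, 37 mm above the origin. The four stands are alike, 115 mm apart, in any order in the row.
- tag_3 (a joint): Angle of the wooden tag in stand_3: 60 mm wide, 6 thick, 62 tall from the hinge, 10 mm round bead on top, 28-56 g. 0 upright; +0.6 (stop) leans to the bins (stand's +x), DISC face (one dark disc) up; -0.6 leans to the robot, BAR face (two bars) up. Leaning: bead 32 mm sideways of hinge, top 107 mm above table. A level push (under 2 N) at the bead past upright lets it fall to the other stop.
- stand_4: Fixed aluminium stand on the board, 50 (x) x 86 (y) x 59 mm high (top 77 mm above the table): two cheeks, 74 mm apart inside, with one tag hinged between. Origin: centre of its underside, 18 mm above the table; axes as the board's. Hinge line along y, 37 mm above the origin. The four stands are alike, 115 mm apart, in any order in the row.
- tag_4 (a joint): Angle of the wooden tag in stand_4: 60 mm wide, 6 thick, 62 tall from the hinge, 10 mm round bead on top, 28-56 g. 0 upright; +0.6 (stop) leans to the bins (stand's +x), DISC face (one dark disc) up; -0.6 leans to the robot, BAR face (two bars) up. Leaning: bead 32 mm sideways of hinge, top 107 mm above table. A level push (under 2 N) at the bead past upright lets it fall to the other stop.
- bin_full_1: Open plywood parts bin, 110 (x) x 96 (y) x 50 mm high, loose on the table, FULL: packed with wooden spacer blocks that stand up to 10 mm above its rim. Origin: centre of its underside. One of four in a row; its tag is in the stand straight in front of it, about 180 mm off along the stand's -x and within 10 mm sideways.
- bin_low_1: Open plywood parts bin, 110 (x) x 96 (y) x 50 mm high, loose on the table, NOT full: only a single small spacer block on its floor. Origin: centre of its underside. One of four in a row; its tag is in the stand straight in front of it, about 180 mm off along the stand's -x and within 10 mm sideways.
- bin_full_2: Open plywood parts bin, 110 (x) x 96 (y) x 50 mm high, loose on the table, FULL: packed with wooden spacer blocks that stand up to 10 mm above its rim. Origin: centre of its underside. One of four in a row; its tag is in the stand straight in front of it, about 180 mm off along the stand's -x and within 10 mm sideways.
- bin_low_2: Open plywood parts bin, 110 (x) x 96 (y) x 50 mm high, loose on the table, NOT full: only a single small spacer block on its floor. Origin: centre of its underside. One of four in a row; its tag is in the stand straight in front of it, about 180 mm off along the stand's -x and within 10 mm sideways.
- glue: Bystander: white glue bottle, 52 mm diameter, 115 mm high, upright at one end of the row. Origin: centre of its underside.
- square: Bystander: try square lying flat, wooden stock 90 x 18 x 16 mm along its x, steel blade 4 mm thick and 25 mm wide reaching 119 mm to its -y. Origin: centre of the stock's underside.
- offcut: Bystander: dark wood block 70 x 45 x 30 mm. Origin: centre of its underside.
Things that resemble listed ones, but are neither listed nor needed, are in the scene too. What is shaped like the bin_low_2 but turquoise is not meant.

How it is judged (in metres and radians):
At the end, for the whole second after the job is handed in: Every tag straight in front of a full bin leans fully towards the bins (above +0.5 rad), every tag in front of a bin that is not full leans fully towards the robot (below -0.5 rad), all tags are at rest (under 0.2 rad/s) ((y of bin_full_1 in the frame of stand_1 below -0.055 m or y of bin_full_1 in the frame of stand_1 above 0.055 m or value of joint tag_1 above 0.5 rad) and (y of bin_low_1 in the frame of stand_1 below -0.055 m or y of bin_low_1 in the frame of stand_1 above 0.055 m or value of joint tag_1 below -0.5 rad) and (y of bin_full_2 in the frame of stand_1 below -0.055 m or y of bin_full_2 in the frame of stand_1 above 0.055 m or value of joint tag_1 above 0.5 rad) and (y of bin_low_2 in the frame of stand_1 below -0.055 m or y of bin_low_2 in the frame of stand_1 above 0.055 m or value of joint tag_1 below -0.5 rad) and velocity of joint tag_1 between -0.2 and 0.2 rad/s and (y of bin_full_1 in the frame of stand_2 below -0.055 m or y of bin_full_1 in the frame of stand_2 above 0.055 m or value of joint tag_2 above 0.5 rad) and (y of bin_low_1 in the frame of stand_2 below -0.055 m or y of bin_low_1 in the frame of stand_2 above 0.055 m or value of joint tag_2 below -0.5 rad) and (y of bin_full_2 in the frame of stand_2 below -0.055 m or y of bin_full_2 in the frame of stand_2 above 0.055 m or value of joint tag_2 above 0.5 rad) and (y of bin_low_2 in the frame of stand_2 below -0.055 m or y of bin_low_2 in the frame of stand_2 above 0.055 m or value of joint tag_2 below -0.5 rad) and velocity of joint tag_2 between -0.2 and 0.2 rad/s and (y of bin_full_1 in the frame of stand_3 below -0.055 m or y of bin_full_1 in the frame of stand_3 above 0.055 m or value of joint tag_3 above 0.5 rad) and (y of bin_low_1 in the frame of stand_3 below -0.055 m or y of bin_low_1 in the frame of stand_3 above 0.055 m or value of joint tag_3 below -0.5 rad) and (y of bin_full_2 in the frame of stand_3 below -0.055 m or y of bin_full_2 in the frame of stand_3 above 0.055 m or value of joint tag_3 above 0.5 rad) and (y of bin_low_2 in the frame of stand_3 below -0.055 m or y of bin_low_2 in the frame of stand_3 above 0.055 m or value of joint tag_3 below -0.5 rad) and velocity of joint tag_3 between -0.2 and 0.2 rad/s and (y of bin_full_1 in the frame of stand_4 below -0.055 m or y of bin_full_1 in the frame of stand_4 above 0.055 m or value of joint tag_4 above 0.5 rad) and (y of bin_low_1 in the frame of stand_4 below -0.055 m or y of bin_low_1 in the frame of stand_4 above 0.055 m or value of joint tag_4 below -0.5 rad) and (y of bin_full_2 in the frame of stand_4 below -0.055 m or y of bin_full_2 in the frame of stand_4 above 0.055 m or value of joint tag_4 above 0.5 rad) and (y of bin_low_2 in the frame of stand_4 below -0.055 m or y of bin_low_2 in the frame of stand_4 above 0.055 m or value of joint tag_4 below -0.5 rad) and velocity of joint tag_4 between -0.2 and 0.2 rad/s); the robot touches nothing.
It fails at once if a bin is pushed, lifted or carried more than 20 mm from its place (distance of any of bin_full_1, bin_low_1, bin_full_2, bin_low_2 from where it was at the start of the episode above 0.02 m).
It fails at once if the glue bottle, try square or offcut is moved or lifted more than 20 mm (distance of any of glue, square, offcut from where it was at the start of the episode above 0.02 m).
It fails at once if a tag or its stand is pressed harder than 25 N (contact force between any of the fingers, the arm and stand_1 above 25 N or contact force between any of the fingers, the arm and stand_2 above 25 N or contact force between any of the fingers, the arm and stand_3 above 25 N or contact force between any of the fingers, the arm and stand_4 above 25 N).
It also fails if it takes over 58 s, if anything falls off the work surface, if the arm or the gripper's body presses on something with over 40 N, if the wrist force passes 120 N, or if a joint passes its speed limit or range.

## Working session

There is one attempt and no reset: what is moved stays moved. The work goes in short steps, Python scripts to look and compute and a tool call to move; the robot and the scene stay as the last step left them, time stands still between calls to the robot, and variables do not carry over. Pictures are saved under pics/ and viewed, and the job is handed in when it is done.

Besides the shell and the picture viewer there is one more tool, called after ">>>" as name(argument=value, ...), one argument or row to a line, values as JSON. drive_tool: Moves the arm, as the interface text tells. Its arguments: {"type":"object","properties":{"offset":{"type":"array"},"angular":{"type":"array"},"fingers":{"type":"number"},"squeeze":{"type":"number"}},"required":["offset","angular"]}

```bash
mkdir -p pics; python3 - <<'E'
from cell import telemetry, vision
import cv2,numpy as np
o=telemetry.get_obs();print(o)
for n in("scene","top","wrist"):
    d=vision.read_camera(n);cv2.imwrite(f"pics/{n}0.png",d["pixels"][:,:,::-1])
    print(n,d["intrinsics"],d.get("world_from_camera",d.get("T_tool_cam")), d.keys())
    np.savez(f"{n}0.npz",**{k:v for k,v in d.items()})
E
```

```text
{'time_s': 0.0, 'qpos': array([67.61396941, 18.43940695, -4.01529631, 83.1737768 ,  1.29591061,
       78.54147728, -3.26096501]), 'joint_velocities': array([ 0.06242223,  0.02466584, -0.06274782,  0.08805567, -0.06478488,
        0.00560072,  0.03307701]), 'effort': array([-4.76111964e-04, -4.91282523e+01, -4.04182160e-01, -3.12532461e+01,
       -6.39740657e-02,  4.36851103e-02,  1.84841238e-04]), 'tool_pos': array([ 0.25573444, -0.59699716,  0.2294674 ]), 'tool_rot': array([-176.49144426,   89.89042628,  116.70330465]), 'force': array([-0.49194675, -0.10697505,  0.16578932]), 'wrist_torque': array([ 0.04031333,  0.04563205, -0.01323998]), 'grip_width': 0.08681114481549411}
scene [[424.96840818   0.         278.77895734]
 [  0.         424.96840818 203.68592081]
 [  0.           0.           1.        ]] [[ 1.56430331e-01 -7.17558412e-01  6.78704263e-01  1.22293573e+00]
 [ 9.87688990e-01  1.13720722e-01 -1.07415349e-01 -1.81596859e-02]
 [-1.05951567e-04  6.87151746e-01  7.26513913e-01  7.91109923e-01]
 [ 0.00000000e+00  0.00000000e+00  0.00000000e+00  1.00000000e+00]] dict_keys(['p
[... 188 characters left out ...]
  0.99550153 -0.09026048  0.45947315]
 [-0.99931682 -0.03077174 -0.02046911  0.09322545]
 [-0.0231545   0.08960919  0.99570782  1.00723459]
 [ 0.          0.          0.          1.        ]] dict_keys(['pixels', 'intrinsics', 'world_from_camera'])
wrist [[333.40487488   0.         285.29966294]
 [  0.         333.40487488 214.55418447]
 [  0.           0.           1.        ]] [[ 7.32472041e-04  3.06136134e-01 -9.51987464e-01 -1.54559617e-01]
 [-8.30731558e-05  9.51987734e-01  3.06136158e-01  8.42959907e-02]
 [ 9.99999728e-01 -1.45151573e-04  7.22736094e-04  1.34412216e-04]
 [ 0.00000000e+00  0.00000000e+00  0.00000000e+00  1.00000000e+00]] dict_keys(['pixels', 'intrinsics', 'T_tool_cam'])
```

View pics/scene0.png

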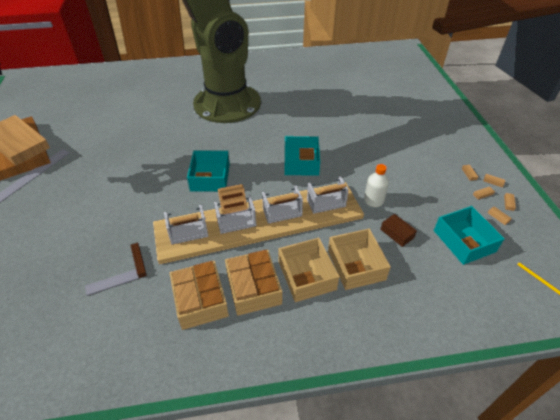

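View pics/top0.png

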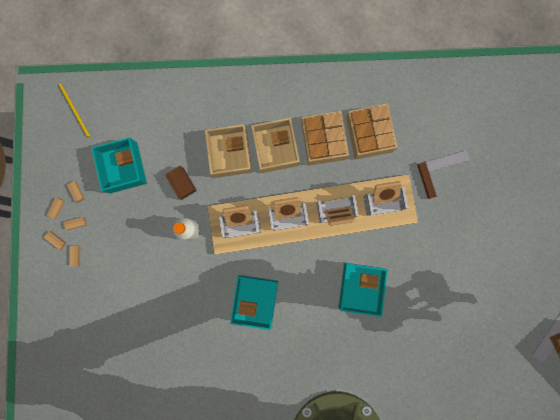

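```bash
cat > h.py <<'E'
import numpy as np
def ray(d,px,z):
    K=d["intrinsics"];T=d["world_from_camera"]
    v=np.linalg.inv(K)@np.array([px[0],px[1],1.]);v=T[:3,:3]@np.array([v[0],-v[1],-v[2]])
    o=T[:3,3];return o+v*(z-o[2])/v[2]
def proj(d,p):
    K=d["intrinsics"];T=d["world_from_camera"]
    q=T[:3,:3].T@(np.array(p)-T[:3,3]);q=K@np.array([q[0],-q[1],-q[2]]);return q[:2]/q[2]
E
python3 - <<'E'
import cv2,numpy as np
for n,(x0,y0,x1,y1) in dict(top=(190,90,450,260),scene=(140,160,400,330)).items():
    im=cv2.imread(f"pics/{n}0.png")[y0:y1,x0:x1]
    cv2.imwrite(f"pics/{n}0z.png",cv2.resize(im,None,fx=3,fy=3,interpolation=cv2.INTER_CUBIC))
from h import *
d=np.load("top0.npz")
# board mask: light wood, report min area rect
im=cv2.cvtColor(d["pixels"],cv2.COLOR_RGB2HSV)
m=((im[...,0]>8)&(im[...,0]<28)&(im[...,1]>70)&(im[...,2]>110)).astype(np.uint8)
m[:172]=0;m[:, :200]=0;m[:,420:]=0;m[260:]=0
cv2.imwrite("pics/m.png",m*255)
c=max(cv2.findContours(m,0,2)[0],key=cv2.contourArea)
b=cv2.boxPoints(cv2.minAreaRect(cv2.convexHull(c)));print(b)
w=np.array([ray(d,p,0.018) for p in b]);print(w);print([np.linalg.norm(w[i]-w[i-1]) for i in range(4)],w.mean(0))
E
```

```text
[[206.44106 205.66095]
 [409.86804 173.6612 ]
 [417.50537 222.21265]
 [214.07837 254.2124 ]]
[[ 0.56234905  0.29840041  0.018     ]
 [ 0.62535187 -0.20127623  0.018     ]
 [ 0.50628376 -0.21284261  0.018     ]
 [ 0.44344235  0.28123495  0.018     ]]
[np.float64(0.12013931936365056), np.float64(0.5036328939640347), np.float64(0.11962857047668853), np.float64(0.49805790682437057)] [0.53435675 0.04137913 0.018     ]
```

View pics/top0z.png

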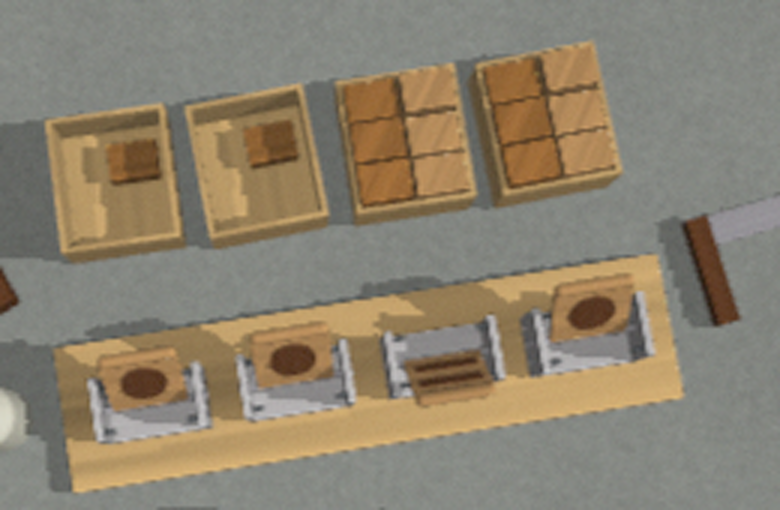

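View pics/scene0z.png

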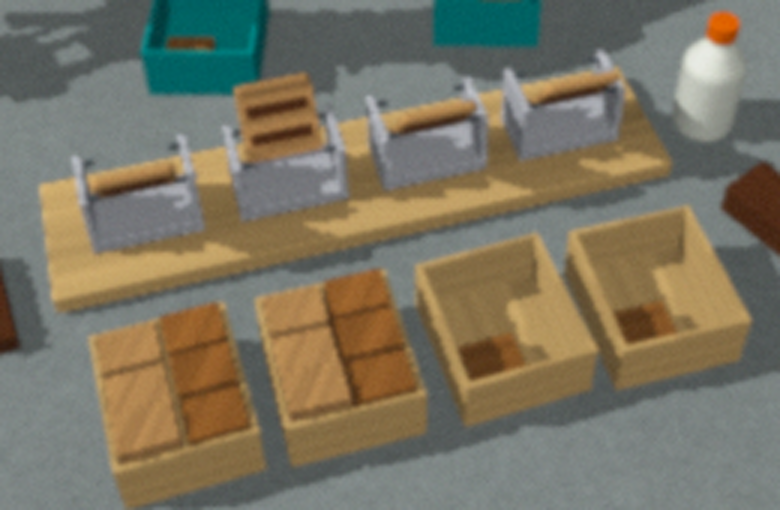

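```bash
python3 - <<'E'
import numpy as np
from h import *
d=np.load("top0.npz");s=np.load("scene0.npz")
t=np.radians(7.2);ex=np.array([np.cos(t),np.sin(t)]);ey=np.array([-ex[1],ex[0]]);c=np.array([.5344,.0414])
for k,p,z in [("A",(235.7,208.3),.102),("B",(286.7,201),.102),("C",(341.3,222),.102),("D",(387.3,184.7),.102)]:
    w=ray(d,p,z);q=w[:2]-c;print(k,w.round(4),(q@ex).round(4),(q@ey).round(4))
z=.102
for k,p in [("A",(140+572/3,160+87/3)),("B",(140+432/3,160+116/3)),("C",(140+273/3,160+81/3)),("D",(140+133/3,160+177/3))]:
    w=ray(s,p,z);q=w[:2]-c;print("scene",k,w.round(4),(q@ex).round(4),(q@ey).round(4))
for k,p,z in [("glue",(180,228.5),.11),("binA",(227,149),.05),("binB",(276,143.5),.05),("binC",(325,136.5),.05),("binD",(372.5,130),.05)]:
    w=ray(d,p,z);q=w[:2]-c;print(k,w.round(4),(q@ex).round(4),(q@ey).round(4))
E
```

```text
A [0.5456 0.2153 0.102 ] 0.0329 0.1711
B [0.5585 0.1006 0.102 ] 0.0313 0.0557
C [ 0.5078 -0.0191  0.102 ] -0.0339 -0.0567
D [ 0.588  -0.1249  0.102 ] 0.0324 -0.1717
scene A [0.5518 0.2093 0.102 ] 0.0383 0.1644
scene B [0.5656 0.0978 0.102 ] 0.038 0.052
scene C [ 0.5093 -0.0173  0.102 ] -0.0323 -0.0551
scene D [ 0.5922 -0.1247  0.102 ] 0.0365 -0.1721
glue [0.5037 0.3388 0.11  ] 0.0069 0.2989
binA [0.6942 0.2405 0.05  ] 0.1835 0.1776
binB [0.7035 0.1225 0.05  ] 0.178 0.0593
binC [0.7165 0.0048 0.05  ] 0.1761 -0.0592
binD [ 0.7284 -0.1091  0.05  ] 0.1736 -0.1736
```

```bash
cat >> h.py <<'E'
from scipy.spatial.transform import Rotation as R
t=np.radians(7.2);ex=np.array([np.cos(t),np.sin(t),0]);ey=np.array([-ex[1],ex[0],0]);c0=np.array([.5344,.0414,0])
def goal(bx,by,z,o):
    Rt=R.from_euler('xyz',o['tool_rot'],degrees=True)
    return Rt.inv().apply(c0+bx*ex+by*ey+[0,0,z]-o['tool_pos'])
def turn(o,sgn=1):  # desired: x down, jaw z along sgn*board y
    x=np.array([0,0,-1.]);zz=sgn*ey;M=np.column_stack([x,np.cross(zz,x),zz])
    Rt=R.from_euler('xyz',o['tool_rot'],degrees=True)
    return (Rt.inv()*R.from_matrix(M)).as_rotvec()
def rows(o,g,r,n):
    return [(np.array(g)*k/n).round(4).tolist() for k in range(1,n+1)],[(np.array(r)*k/n).round(4).tolist() for k in range(1,n+1)]
E
python3 - <<'E'
from cell import telemetry
from h import *
o=telemetry.get_obs()
print(R.from_euler('xyz',o['tool_rot'],degrees=True).as_matrix().round(3))
g=goal(-.085,-.057,.2,o);print(g,turn(o),turn(o,-1))
E
```

```text
[[-0.001  0.919  0.394]
 [ 0.001  0.394 -0.919]
 [-1.    -0.    -0.001]]
[ 0.03034193  0.41015035 -0.44576722] [-2.86245951e+00 -3.96378338e-04 -2.07378056e-03] [ 2.79132390e-01 -1.43952974e-03  2.75148885e-04]
```

>>> drive_tool(
  offset=[
    [0.0, 0.04, -0.045],
    [0.0, 0.08, -0.09],
    [0.0, 0.125, -0.135],
    [0.0, 0.165, -0.18],
    [0.0, 0.205, -0.225],
    [0.0, 0.245, -0.27],
    [0.0, 0.285, -0.31],
    [0.01, 0.33, -0.355],
    [0.02, 0.37, -0.4],
    [0.03, 0.41, -0.446],
  ],
  angular=[
    [0.03, 0, 0],
    [0.06, 0, 0],
    [0.09, 0, 0],
    [0.12, 0, 0],
    [0.15, 0, 0],
    [0.18, 0, 0],
    [0.21, 0, 0],
    [0.24, 0, 0],
    [0.26, 0, 0],
    [0.279, -0.001, 0],
  ],
  fingers=1,
  squeeze=5,
)

```text
time_s: 1.4
tool_pos: [0.4572, -0.0239, 0.2001]
tool_rot: [33.5, 90.0, -49.4]
force: [1.2, -0.2, -0.3]
grip_width: 0.0018
```

```bash
python3 - <<'E'
from cell import telemetry
from h import *
o=telemetry.get_obs();print(o)
print(goal(-.085,-.057,.2,o),goal(-.085,-.057,.098,o),turn(o,-1))
E
```

```text
{'time_s': 1.4, 'qpos': array([ 37.73294748,  -3.33963774, -36.40366629, 110.40890709,
        -2.06030791,  72.27389213, -80.84333172]), 'joint_velocities': array([-26.84504973,  17.40449466, -38.00774836,  -5.62860941,
         7.89642607, -10.94507405, -75.59226416]), 'effort': array([  1.89958602, -25.07282495,   2.13220105, -29.45356429,
        -0.33994596,   0.48239741,   1.4186845 ]), 'tool_pos': array([ 0.45722238, -0.02385523,  0.20010694]), 'tool_rot': array([ 33.49153577,  89.97469685, -49.35454049]), 'force': array([ 1.24571136, -0.15531549, -0.2862583 ]), 'wrist_torque': array([-0.03452297, -0.09804334, -0.09295628]), 'grip_width': 0.0017671582089933868}
[ 0.00010759 -0.00025077  0.00193241] [ 0.10210758 -0.00027563  0.00189485] [-0.00080418  0.0003684  -0.00024355]
```

>>> drive_tool(
  offset=[
    [0.03, 0, 0.001],
    [0.06, 0, 0.002],
    [0.09, 0, 0.002],
    [0.102, 0, 0.002],
    [0.102, 0, 0.002],
  ],
  angular=[
    [0, 0, 0],
    [0, 0, 0],
    [0, 0, 0],
    [0, 0, 0],
    [0, 0, 0],
  ],
)

```text
time_s: 2.02
tool_pos: [0.4571, -0.0258, 0.0978]
tool_rot: [-106.0, 89.9, 171.1]
force: [0.6, 0.1, 0.3]
grip_width: 0.0004
```

```bash
python3 - <<'E'
from cell import telemetry,vision
from h import *
import cv2
o=telemetry.get_obs();print(o['tool_pos'],o['force'],goal(-.085,-.057,.098,o),turn(o,-1))
a=vision.read_camera("top")["pixels"][150:270,230:430,::-1];b=vision.read_camera("wrist")["pixels"][:,:,::-1]
cv2.imwrite("pics/t1.png",cv2.resize(a,None,fx=4,fy=4));cv2.imwrite("pics/w1.png",b)
E
```

```text
[ 0.45706871 -0.02579033  0.09776026] [0.61844297 0.1205277  0.25098426] [-2.39888359e-04  1.42478603e-04  3.14964456e-05] [-0.00073577 -0.00028453  0.00098924]
```

View pics/w1.png

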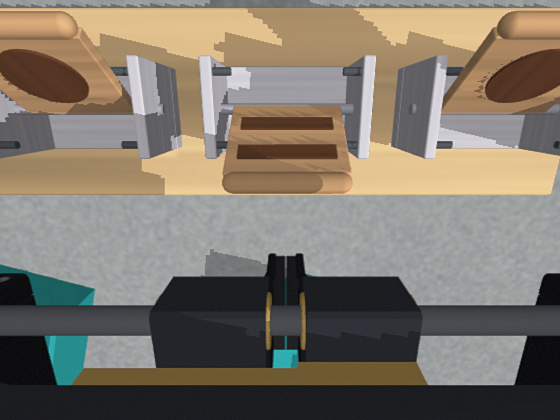

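View pics/t1.png

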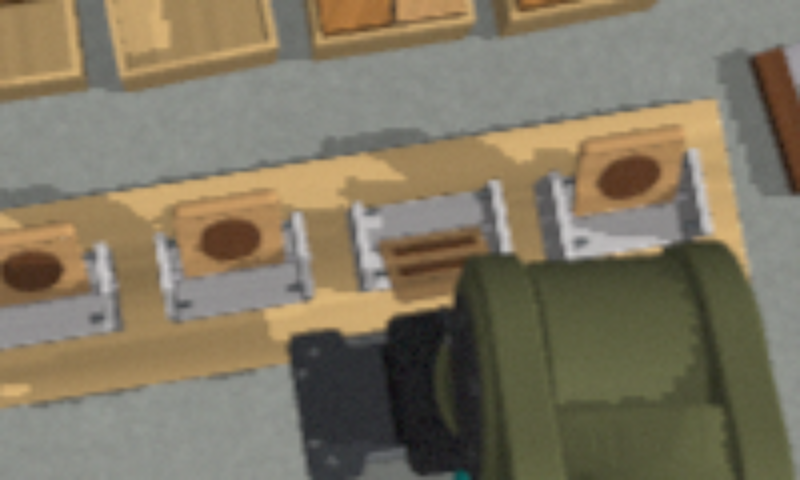

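>>> drive_tool(
  offset=[
    [0, 0.02, 0],
    [0, 0.03, 0],
    [0, 0.038, 0],
    [0, 0.045, 0],
    [0, 0.052, 0],
    [0, 0.059, 0],
    [0, 0.066, 0],
    [0, 0.073, 0],
    [0, 0.08, 0],
    [0, 0.085, 0],
  ],
  angular=[
    [0, 0, 0],
    [0, 0, 0],
    [0, 0, 0],
    [0, 0, 0],
    [0, 0, 0],
    [0, 0, 0],
    [0, 0, 0],
    [0, 0, 0],
    [0, 0, 0],
    [0, 0, 0],
  ],
)

```text
time_s: 3.38
tool_pos: [0.5432, -0.0152, 0.0993]
tool_rot: [71.8, 89.9, -11.1]
force: [-0.6, 0.9, -0.4]
grip_width: 0.0004
```

>>> drive_tool(
  offset=[
    [0, -0.02, 0],
    [0, -0.05, 0],
    [-0.05, -0.07, 0],
    [-0.1, -0.07, 0],
  ],
  angular=[
    [0, 0, 0],
    [0, 0, 0],
    [0, 0, 0],
    [0, 0, 0],
  ],
)

```text
time_s: 3.88
tool_pos: [0.4717, -0.0242, 0.1998]
tool_rot: [-14.9, 89.9, -97.8]
force: [1.3, -0.5, -0.0]
grip_width: 0.0005
```

```bash
python3 - <<'E'
from cell import telemetry,vision
from h import *
import cv2
o=telemetry.get_obs();print(o['time_s'],o['tool_pos'],o['force'],goal(.09,.057,.2,o),turn(o,-1))
b=vision.read_camera("wrist")["pixels"][:,:,::-1]
cv2.imwrite("pics/w2.png",b)
E
```

```text
3.875 [ 0.47172413 -0.02416408  0.19977996] [ 1.31852458e+00 -5.43812771e-01 -1.11619553e-03] [-0.000395    0.16023452 -0.11442194] [-0.0014382   0.00111283  0.00029789]
```

View pics/w2.png

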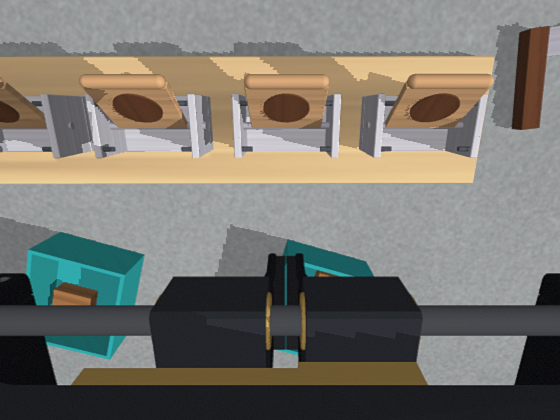

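The wrist view shows that the third tag, at (287,100), now leans to the bins with its disc up. Next is tag B, to be pushed from the bin side.

>>> drive_tool(
  offset=[
    [0, 0.05, -0.035],
    [0, 0.1, -0.07],
    [0, 0.145, -0.1],
    [0, 0.158, -0.114],
    [0.04, 0.158, -0.114],
    [0.08, 0.158, -0.114],
    [0.102, 0.158, -0.114],
    [0.102, 0.158, -0.114],
  ],
  angular=[
    [0, 0, 0],
    [0, 0, 0],
    [0, 0, 0],
    [0, 0, 0],
    [0, 0, 0],
    [0, 0, 0],
    [0, 0, 0],
    [0, 0, 0],
  ],
)

```text
time_s: 4.92
tool_pos: [0.6191, 0.1076, 0.1049]
tool_rot: [56.8, 89.5, -26.1]
force: [0.1, -0.3, 1.2]
grip_width: 0.0004
```

```bash
python3 - <<'E'
from cell import telemetry,vision
from h import *
import cv2
o=telemetry.get_obs();print(o['time_s'],o['tool_pos'],o['force'],goal(.0,.057,.098,o),turn(o,-1))
b=vision.read_camera("scene")["pixels"][100:330,130:410,::-1]
cv2.imwrite("pics/s3.png",cv2.resize(b,None,fx=2.5,fy=2.5))
E
```

```text
4.925 [0.61914842 0.10757462 0.10494577] [ 0.10386883 -0.30273793  1.17303353] [ 0.00619551 -0.09242921 -0.00188138] [-0.00132159  0.00525269 -0.00801009]
```

View pics/s3.png

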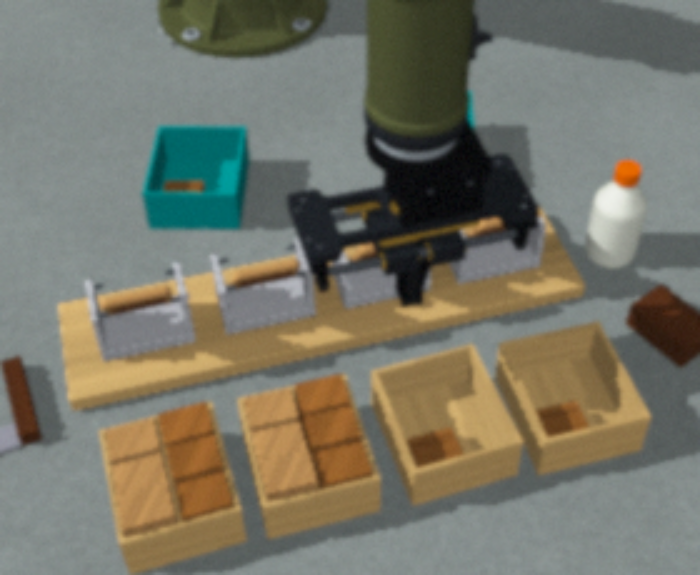

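>>> drive_tool(
  offset=[
    [0.006, -0.015, -0.002],
    [0.006, -0.03, -0.002],
    [0.006, -0.04, -0.002],
    [0.006, -0.048, -0.002],
    [0.006, -0.056, -0.002],
    [0.006, -0.064, -0.002],
    [0.006, -0.072, -0.002],
    [0.006, -0.08, -0.002],
    [0.006, -0.087, -0.002],
    [0.006, -0.094, -0.002],
  ],
  angular=[
    [0, 0, 0],
    [0, 0, 0],
    [0, 0, 0],
    [0, 0, 0],
    [0, 0, 0],
    [0, 0, 0],
    [0, 0, 0],
    [0, 0, 0],
    [0, 0, 0],
    [0, 0, 0],
  ],
)

```text
time_s: 6.22
tool_pos: [0.5264, 0.0984, 0.0996]
tool_rot: [65.6, 89.3, -17.2]
force: [0.4, -0.3, -0.5]
grip_width: 0.0003
```

>>> drive_tool(
  offset=[
    [0, 0.03, 0],
    [0, 0.06, 0],
    [0, 0.085, 0],
    [-0.03, 0.085, 0],
    [-0.05, 0.085, 0],
    [-0.05, 0.085, 0],
  ],
  angular=[
    [0, 0, 0],
    [0, 0, 0],
    [0, 0, 0],
    [0, 0, 0],
    [0, 0, 0],
    [0, 0, 0],
  ],
)

```text
time_s: 6.98
tool_pos: [0.6111, 0.1095, 0.1525]
tool_rot: [70.1, 89.1, -12.7]
force: [-0.1, 0.6, 0.0]
grip_width: 0.0004
```

```bash
python3 - <<'E'
from cell import telemetry,vision
from h import *
import cv2
o=telemetry.get_obs();print(o['time_s'],o['tool_pos'],o['force'],goal(.085,.172,.098,o),turn(o,-1))
b=vision.read_camera("scene")["pixels"][100:330,130:410,::-1]
cv2.imwrite("pics/s4.png",cv2.resize(b,None,fx=2.5,fy=2.5))
E
```

```text
6.975 [0.61111572 0.10952249 0.15252103] [-0.07358085  0.59786955  0.04867589] [ 0.05391026 -0.00057553 -0.11431882] [-0.00112181  0.00533485 -0.01473036]
```

View pics/s4.png

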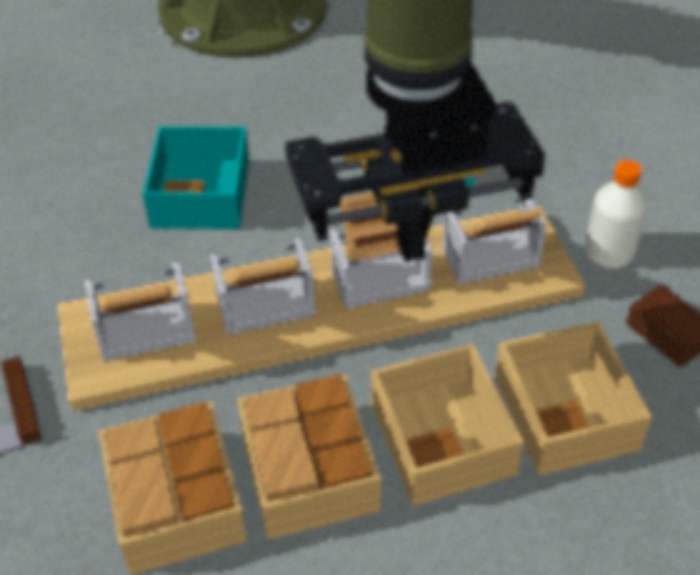

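>>> drive_tool(
  offset=[
    [0, 0.002, -0.04],
    [0, 0.002, -0.08],
    [0, 0.002, -0.114],
    [0.02, 0.002, -0.114],
    [0.045, 0.002, -0.114],
    [0.054, 0.002, -0.114],
    [0.054, 0.002, -0.114],
  ],
  angular=[
    [-0.001, 0.005, -0.014],
    [-0.001, 0.005, -0.014],
    [-0.001, 0.005, -0.014],
    [-0.001, 0.005, -0.014],
    [-0.001, 0.005, -0.014],
    [-0.001, 0.005, -0.014],
    [-0.001, 0.005, -0.014],
  ],
)

```text
time_s: 7.9
tool_pos: [0.5983, 0.2209, 0.0953]
tool_rot: [-69.5, 89.8, -152.4]
force: [0.0, 0.3, 0.4]
grip_width: 0.0005
```

```bash
python3 - <<'E'
from cell import telemetry,vision
from h import *
import cv2
o=telemetry.get_obs();print(o['time_s'],o['tool_pos'],o['force'],goal(.0,.172,.098,o),turn(o,-1))
b=vision.read_camera("scene")["pixels"][100:330,130:410,::-1]
cv2.imwrite("pics/s5.png",cv2.resize(b,None,fx=2.5,fy=2.5))
E
```

```text
7.9 [0.59830406 0.22087178 0.09529157] [0.04185717 0.27037879 0.35547246] [-0.00238929 -0.08590597 -0.00183661] [-0.00131017  0.00139619  0.00374613]
```

View pics/s5.png

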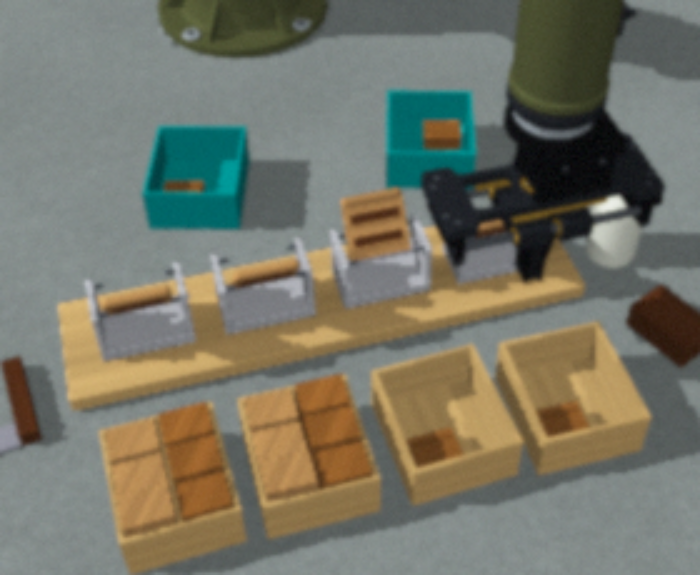

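>>> drive_tool(
  offset=[
    [-0.003, -0.01, 0.006],
    [-0.003, -0.022, 0.01],
    [-0.003, -0.032, 0.01],
    [-0.003, -0.041, 0.01],
    [-0.003, -0.049, 0.01],
    [-0.003, -0.057, 0.01],
    [-0.003, -0.065, 0.01],
    [-0.003, -0.073, 0.01],
    [-0.003, -0.081, 0.01],
    [-0.003, -0.089, 0.01],
  ],
  angular=[
    [0, 0, 0],
    [0, 0, 0],
    [0, 0, 0],
    [0, 0, 0],
    [0, 0, 0],
    [0, 0, 0],
    [0, 0, 0],
    [0, 0, 0],
    [0, 0, 0],
    [0, 0, 0],
  ],
)

```text
time_s: 9.2
tool_pos: [0.5113, 0.2005, 0.0995]
tool_rot: [-66.7, 89.9, -149.6]
force: [-0.8, 0.4, -0.2]
grip_width: 0.0005
```

>>> drive_tool(
  offset=[
    [0, 0.03, 0],
    [0, 0.06, 0],
    [0, 0.08, 0],
    [-0.04, 0.08, 0],
    [-0.08, 0.08, 0],
    [-0.12, 0.08, 0.02],
    [-0.12, 0.09, 0.08],
    [-0.12, 0.1, 0.14],
    [-0.12, 0.1, 0.2],
    [-0.12, 0.1, 0.26],
  ],
  angular=[
    [0, 0, 0],
    [0, 0, 0],
    [0, 0, 0],
    [0, 0, 0],
    [0, 0, 0],
    [0, 0, 0],
    [0, 0, 0],
    [0, 0, 0],
    [0, 0, 0],
    [0, 0, 0],
  ],
)

```text
time_s: 10.45
tool_pos: [0.6429, -0.0468, 0.2196]
tool_rot: [-65.5, 89.9, -148.4]
force: [0.4, 0.7, 0.9]
grip_width: 0.0007
```

```bash
python3 - <<'E'
from cell import telemetry,vision
from h import *
import cv2
o=telemetry.get_obs();print(o['time_s'],o['tool_pos'],o['force'])
b=vision.read_camera("scene")["pixels"][100:330,70:410,::-1]
cv2.imwrite("pics/s6.png",cv2.resize(b,None,fx=2.3,fy=2.3))
cv2.imwrite("pics/t6.png",vision.read_camera("top")["pixels"][:,:,::-1])
E
```

```text
10.45 [ 0.64293536 -0.04684054  0.21960058] [0.4107009  0.65364224 0.86413313]
```

View pics/s6.png

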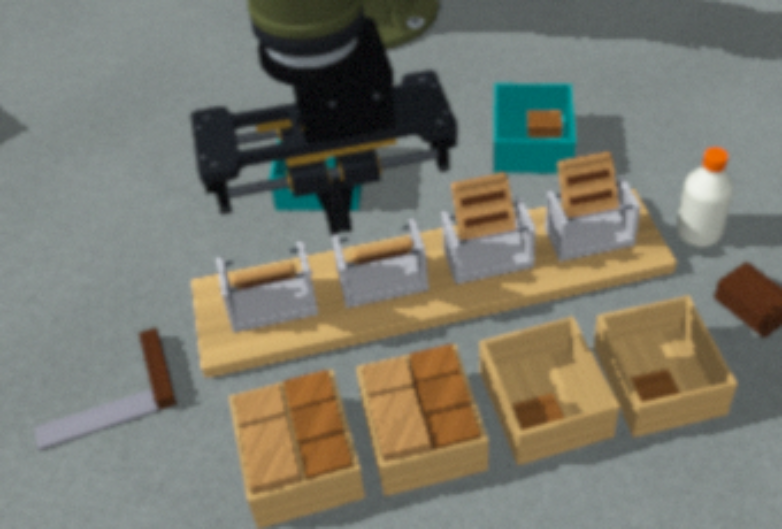

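View pics/t6.png

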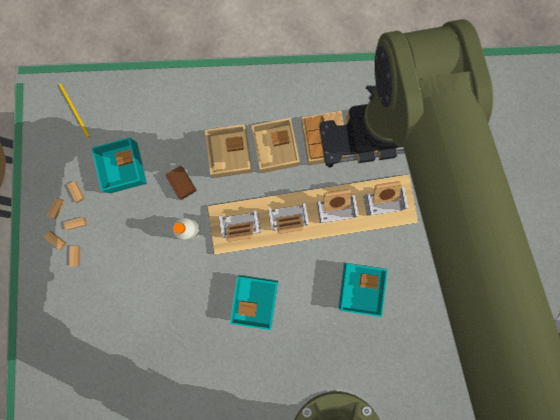

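The pictures show bars up at A and B, in front of the two low bins, and discs up at C and D, in front of the full bins. The bins and bystanders look unmoved. I'll let the arm settle, then hand in.

>>> drive_tool(
  offset=[
    [0, 0, 0],
    [0, 0, 0],
    [0, 0, 0],
    [0, 0, 0],
  ],
  angular=[
    [0, 0, 0],
    [0, 0, 0],
    [0, 0, 0],
    [0, 0, 0],
  ],
)

```text
time_s: 11.05
tool_pos: [0.6432, -0.055, 0.2187]
tool_rot: [-29.9, 89.6, -113.4]
force: [0.6, 0.7, 0.6]
grip_width: 0.0005
```

```bash
python3 -c "
from cell import telemetry,sign_off
o=telemetry.get_obs();print(o['joint_velocities'].round(2),o['tool_pos']);print(sign_off())"
```

```text
[ 0.21  0.06  0.28 -0.13  0.12  0.02  0.13] [ 0.64323828 -0.05497823  0.21868057]
the job is handed in; nothing more can be done
None
```

I pushed over the three wrong tags with the closed fingertips and handed the job in at about 11 s. The two tags in front of the bins that are not full went towards the robot, and one tag in front of a full bin went towards the bins. The other full bin's tag was already right, so I left it alone.

The last scene and top pictures showed:
- **Tags:** the two in front of the full bins have their disc faces up, and the two in front of the other bins have their bar faces up.
- **Other objects:** the bins, glue bottle, try square and offcut looked unmoved. I judged this by eye and did not measure it.
- **Robot:** the arm was clear of everything at about 0.22 m and nearly still.

The force readings between moves stayed below about 1.5 N, but I had no reading during the pushes themselves. No check failed. The only disagreement was that the two cameras' bead positions differed by up to about 9 mm in the first measurements.

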